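Step a cell-test dial back one station past its ratchet pawl

TASK

The ratchet dial of the cell-test fixture was clicked forward one station too far, so the coin cell just past the probe was never read. With the fingertips, without gripping or forcing anything, tip the pawl up out of its notch by its ball lever, push the dial backward (counter-clockwise seen from above) by one station so that this cell stands under the probe again, and tip the pawl back in until its nose is fully down in the notch. Every cell stays lying in its nest, and the things standing round the fixture are left where they are.

Things in the scene. Friction and masses are not known exactly. Their poses are not given: they have to be found in the camera images.
- fixture: cell-test fixture, fixed: grey base plate 224 (x) by 260 (y), top 18 high. Origin on the dial's upright axis at bench level; z up. Square to the robot, +x points away from it, +y left. The pawl stands at the far left (+x +y) corner; the probe's column (with studs 96 high) in the middle of the right (-y) edge, its arm reaching over the dial, underside 70 high.
- dial (a joint): turn of the dial about its upright axis, rad, near 0 at the start; grows counter-clockwise seen from above, which is BACKWARD. 8 stations, one every 0.785 (45 degrees). The seated pawl stops it backward, lets it click forward, and leaves it 0.045 of play either side of a multiple of 0.785. With the pawl up it turns freely (friction about 0.06 N m) and stays where it is left.
- pawl (a joint): angle of the pawl about its level pivot, rad: 0 = nose fully down in a notch, about 0.1 = nose on top of a tooth, 0.75 = tipped back on its rest. Below about 0.45 the ball's weight makes it fall in by itself; above that it falls back onto its rest and stays there. Under 1 N at the ball tips it.
- pawl_nose (a point): lower end of the pawl's nose, 10 wide, which drops into the notches (7 deep, an upright face on one side, a ramp on the other) in the rim of the dial; the dial is a disc 190 across, its top face 35 high. Pawl down: 28 high, 88 from the dial's axis toward the fixture's +x, 72 to the -y side of the pivot
- pawl_ball (a point): centre of the steel ball, 22 across, on the pawl's lever, 42 from the pivot (pivot at x 88, y 72 in the fixture frame, 46 high, along x). Pawl down: 87 high, 9 to the -y side of the pivot; on its rest: 82 high, 22 to the +y side. Push it toward the fixture's +y to lift the nose, toward -y to drop it. The bracket's cheeks are 64 high.
- post_1 (a point): finger post 1 of 4 on the dial (near left of the dial at the start): upright steel pin 11 across, 66 from the dial's axis, from the dial's face (35 high) up to 63; this point is on its axis, 55 high. Push it sideways to turn the dial.
- post_2 (a point): finger post 2 of 4 on the dial (near right of the dial at the start): upright steel pin 11 across, 66 from the dial's axis, from the dial's face (35 high) up to 63; this point is on its axis, 55 high. Push it sideways to turn the dial.
- post_3 (a point): finger post 3 of 4 on the dial (far right of the dial at the start): upright steel pin 11 across, 66 from the dial's axis, from the dial's face (35 high) up to 63; this point is on its axis, 55 high. Push it sideways to turn the dial.
- post_4 (a point): finger post 4 of 4 on the dial (far left of the dial at the start): upright steel pin 11 across, 66 from the dial's axis, from the dial's face (35 high) up to 63; this point is on its axis, 55 high. Push it sideways to turn the dial.
- probe_tip (a point): tip of the test probe, a fixed vertical brass pin over the right side of the dial, 48 from the axis, 43.5 high (3.5 above a cell); its barrel is 7 across and hangs under the arm
- cell_1_mid (a point): centre of a loose steel coin cell, 24.4 across, 5 thick, lying on the dial's face between three low pins (3.5 high, about 1.7 clearance), 48 from the dial's axis: the one just past the probe at the start (nearer the robot), which must come back under it
- cell_2_mid (a point): centre of a loose steel coin cell, 24.4 across, 5 thick, lying on the dial's face between three low pins (3.5 high, about 1.7 clearance), 48 from the dial's axis: under the probe at the start
- cell_3_mid (a point): centre of a loose steel coin cell, 24.4 across, 5 thick, lying on the dial's face between three low pins (3.5 high, about 1.7 clearance), 48 from the dial's axis: the next one, far right
- cell_4_mid (a point): centre of a loose steel coin cell, 24.4 across, 5 thick, lying on the dial's face between three low pins (3.5 high, about 1.7 clearance), 48 from the dial's axis: at the far side
- cell_5_mid (a point): centre of a loose steel coin cell, 24.4 across, 5 thick, lying on the dial's face between three low pins (3.5 high, about 1.7 clearance), 48 from the dial's axis: at the far left
- tester_mid (a point): small blue cell tester, 40x60x30, right of the fixture (its centre); loose, to be left alone
- tin_mid (a point): round flux tin, 44 across, 22 high, left of the fixture (its centre); loose, to be left alone
- capsule_a_mid (a point): upright bit capsule with black sleeve, 16x16x53, in front of the fixture on the right (its centre); loose, to be left alone
- capsule_b_mid (a point): upright bit capsule with black sleeve, 16x16x53, in front of the fixture on the left (its centre); loose, to be left alone
- sucker_mid (a point): red suction cup with a ring, 53 across, 46 high, at the left (its centre); loose, to be left alone
- tape_ring_mid (a point): roll of masking tape lying flat, 96 across, 25 high, at the far left (its centre); loose, to be left alone

How it is judged:
On the way, in this order (a step that is already met when the one before it is completed fails the run):
1. the pawl's nose is lifted clear of the teeth, the dial not yet stepped back (value of joint pawl above 0.13 rad and value of joint dial below 0.3 rad), for 0.1 s.
2. with the pawl up, the dial has been pushed back about one station (value of joint pawl above 0.13 rad and value of joint dial between 0.665398 and 0.905398 rad), for 0.2 s.
At the end, for the whole second after the job is handed in: the pawl is fully down in its notch (within 0.035 rad) and the dial stands still one station (0.785 rad, within 0.06) back from its start notch; the cell that had gone past lies within 8 mm of the probe's axis; all five cells lie flat in their nests (value of joint pawl below 0.035 rad and value of joint dial between 0.725398 and 0.845398 rad and velocity of joint dial between -0.05 and 0.05 rad/s and horizontal distance between cell_1_mid and probe_tip below 0.008 m and height (world z) of cell_1_mid between 0.034 and 0.0405 m and horizontal distance between cell_1_mid and fixture between 0.042 and 0.054 m and height (world z) of cell_2_mid between 0.034 and 0.0405 m and horizontal distance between cell_2_mid and fixture between 0.042 and 0.054 m and height (world z) of cell_3_mid between 0.034 and 0.0405 m and horizontal distance between cell_3_mid and fixture between 0.042 and 0.054 m and height (world z) of cell_4_mid between 0.034 and 0.0405 m and horizontal distance between cell_4_mid and fixture between 0.042 and 0.054 m and height (world z) of cell_5_mid between 0.034 and 0.0405 m and horizontal distance between cell_5_mid and fixture between 0.042 and 0.054 m); the robot touches nothing.
It fails at once if the pawl or the dial is gripped or forced with over 30 N (contact force between the fingers and pawl above 30 N or contact force between the fingers and dial above 30 N).
It fails at once if a cell is lifted out of its nest (height (world z) of any of cell_1_mid, cell_2_mid, cell_3_mid, cell_4_mid, cell_5_mid above 0.046 m).
It fails at once if a thing standing round the fixture is moved by more than 15 mm or lifted (distance of any of tester_mid, tin_mid, capsule_a_mid, capsule_b_mid, sucker_mid, tape_ring_mid from where it was at the start of the episode above 0.015 m).
It also fails if it takes over 51 s, if anything falls off the work surface, if the arm or the gripper's body presses on something with over 40 N, if the wrist force passes 120 N, or if a joint passes its speed limit or range.

ROBOT

A 7-joint arm with a two-finger parallel gripper is mounted at the origin on a cart in front of the work surface, level with it; the furniture and walls round the work are solid. World frame = base frame: x ahead of the robot, y to its left, z up, the work surface at z = 0. Lengths are in m, angles in rad, forces in N, time in s.
With the tool pointing down it reaches from about 0.4 to 0.85 m from the base axis. Payload 10.4 kg.
Tool frame: the origin (TCP) lies at the very end of the fingers, on their centre line; the grasp point (between the pads) lies 19 mm behind it (tcp_to_grasp is the distance from the TCP to the grasp point, in m); z points along the fingers, y is the line along which they close (so a half turn about z gives the same grasp; the last joint's range is limited). The gripper opens to 87 mm and grips with 3 to 60 N. Pads are 19 mm wide; open, the fingers measure 117 mm over their backs; the gripper's body (75 mm by 190 mm) begins 51 mm behind the grasp point.
Start: joints at [-1.274, 0.332, -0.065, 1.46, 0.022, 1.35, -0.088], TCP at [0.196, 0.593, 0.223] pointing down, gripper open.
Joint ranges: [-2.6, 2.6], [-0.5, 2.12], [-1.47, 1.34], [0.16, 2.42], [-1.27, 4.41], [0.06, 2.06], [-2.6, 2.6]. Speed limits (rad/s): [2.22, 2.22, 2.79, 2.79, 3.14, 3.14, 3.14].

INTERFACE

Orientations are given as [roll, pitch, yaw] about the fixed x, y, z axes, in that order (R = Rz(yaw) Ry(pitch) Rx(roll)).
In Python, from cell import state, camera, finish_job, tcp_to_grasp gives the robot as it stands. The module is installed in compiled form; this text tells all that it offers.
- The arm moves only by the tool move_arm, never from a script. Its argument "deltas" is a list of rows, each an object of numbers: "hand": the closure, from 0 (fully open) to 1 (shut); "dx", "dy", "dz": the shift along the tool's x, y, z in m; "wx", "wy", "wz": the turn, a rotation vector about the tool's x, y, z in rad. In form: [{"hand": .., "dx": .., "dy": .., "dz": .., "wx": .., "wy": .., "wz": ..}, ...]. A call has 1 to 12 rows; each row is the pose to reach, as a shift and turn from the pose commanded when the call began, along the tool's axes at that moment; what a row does not reach only later rows make up. A row lasts 1/12 s, in which the tool goes at most 41.7 mm and 7.16 degrees, less where a joint would pass 70% of its speed; a pose out of reach is approached as far as the arm can. A call with a gripper value outside its range is refused whole. The fingers move at their own pace and stop on an object; "force" is the grip in N (left out, the last holds). Time passes only in rows, so rows that repeat a pose let the fingers close. It gives the time, the measured TCP pose, the force, the opening and the grip force at its end, in the units of the state.
- state(): the state, without advancing time (a new reading comes with each control period).
- camera(name): name is "scene" or "top" or "wrist"; returns a dict with "color" (384x512x3 uint8, red, green, blue), "camera_matrix" (3x3 intrinsics, pixels), "position" and "rotation" of the camera in the world. Camera axes: x right, y down, z forward; pixel columns grow to the right and rows downward; lengths in m; the calibration is good to about 2 mm. The wrist camera is an equidistant fisheye: a pixel r from the principal point sees the ray r / f radians off the axis. A picture is of the moment at which its call begins. There is no depth.
- finish_job(): hands the job in; it is judged then, once.
The state is a dict: "time": time; "joints": joint angles; "joint_vel": joint speeds; "joint_efforts": joint torques, N m; "eef_pos": TCP position; "eef_rot": TCP orientation; "contact_force": force on the tool from outside, world axes, zero at the start; "wrist_torque": the same for the moment, N m; "finger_gap": finger opening in m; "gripper_force": force on a finger pad.
Only numpy, scipy, OpenCV 4.12 (cv2) and the standard library are available. Lean on these libraries where they do the work, as an engineer would, in place of code of your own. Each camera call takes 0.05 s, during which the arm holds its last target. There are 200 camera calls.

## Working session

There is one attempt and no reset: what is moved stays moved. The work goes in short steps, Python scripts to look and compute and a tool call to move; the robot and the scene stay as the last step left them, time stands still between calls to the robot, and variables do not carry over. Pictures are saved under pics/ and viewed, at most 13 in all, crops included, and the job is handed in when it is done.

Besides the shell and the picture viewer there is one more tool, called in YAML: its name, and indented under it one key for each argument. move_arm: Moves the arm, as the interface text tells. Its arguments: {"type":"object","properties":{"deltas":{"type":"array","items":{"type":"object","properties":{"hand":{"type":"number"},"dx":{"type":"number"},"dy":{"type":"number"},"dz":{"type":"number"},"wx":{"type":"number"},"wy":{"type":"number"},"wz":{"type":"number"}}}},"force":{"type":"number"}},"required":["deltas"]}

```bash
mkdir -p pics; python3 - <<'E'
from cell import *
import cv2,numpy as np
s=state();print({k:np.round(v,3).tolist() for k,v in s.items()},tcp_to_grasp)
for n in("top","scene"):
    c=camera(n);cv2.imwrite(f"pics/{n}0.png",c["color"][:,:,::-1]);print(n,c["camera_matrix"].tolist(),np.round(c["position"],4),np.round(c["rotation"],4).tolist())
E
```

```text
{'time': 0.0, 'joints': [-1.274, 0.333, -0.065, 1.461, 0.022, 1.35, -0.088], 'joint_vel': [0.0, 0.0, -0.001, 0.001, -0.0, -0.0, -0.0], 'joint_efforts': [0.0, -62.325, 0.025, -38.99, -0.061, 0.04, 0.0], 'eef_pos': [0.196, 0.593, 0.222], 'eef_rot': [-3.14, 0.0, 2.822], 'contact_force': [-0.035, -0.199, -1.123], 'wrist_torque': [0.038, 0.018, -0.033], 'gripper_force': 0.0, 'finger_gap': 0.087} 0.0187
top [[476.462360743128, 0.0, 254.7101952203136], [0.0, 476.462360743128, 197.82842564138878], [0.0, 0.0, 1.0]] [0.4334 0.1535 1.4639] [-3.1081, 0.0085, -1.5855]
scene [[475.62844609079104, 0.0, 259.57359867307866], [0.0, 475.62844609079104, 192.34095923577894], [0.0, 0.0, 1.0]] [-0.2496  0.5537  0.7009] [-2.2089, 0.0098, -2.0659]
```

View pics/top0.png

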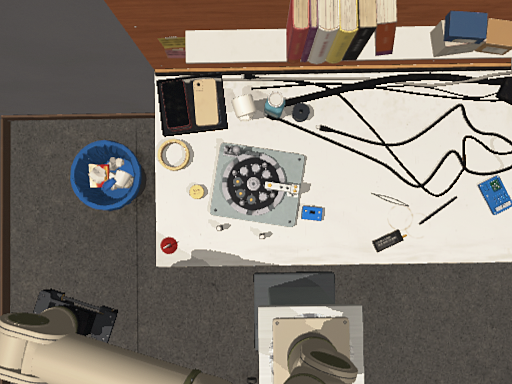

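View pics/scene0.png

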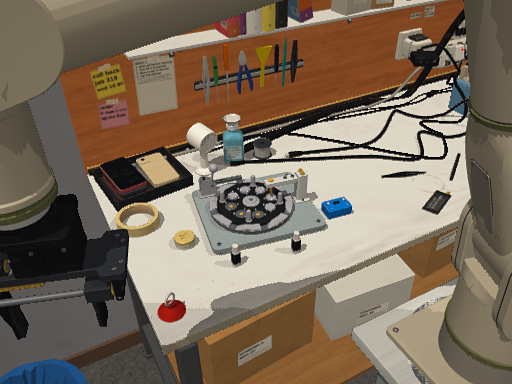

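The top view shows the fixture around (258,183), the pawl corner near (237,150) and the probe arm near (282,187). The scene view shows the same, with the ball near (205,172). Next I'll measure the plate corners and enlarge the crops.

```bash
cat > h.py <<'E'
import numpy as np,cv2
from scipy.spatial.transform import Rotation as R
from cell import *
def ray(c,uv):
    K=c["camera_matrix"];d=np.linalg.inv(K)@[uv[0],uv[1],1]
    r=np.array(c["rotation"]);M=R.from_euler("xyz",r).as_matrix() if r.size==3 else r
    return np.array(c["position"]),M@d
def onz(c,uv,z):
    p,d=ray(c,uv);return p+d*(z-p[2])/d[2]
def proj(c,P):
    M=R.from_euler("xyz",c["rotation"]).as_matrix();q=c["camera_matrix"]@(M.T@(np.array(P)-c["position"]));return q[:2]/q[2]
def meet(a,b):
    (p,d),(q,e)=a,b
    A=np.c_[d,-e];t=np.linalg.lstsq(A,q-p,rcond=None)[0]
    x,y=p+d*t[0],q+e*t[1];return (x+y)/2,np.linalg.norm(x-y)
E
python3 - <<'E'
from h import *
c=camera("top");im=c["color"]
hsv=cv2.cvtColor(im,cv2.COLOR_RGB2HSV)
print(im[150,222],im[215,220],im[180,210],im[235,200])
roi=np.zeros(im.shape[:2],np.uint8);roi[130:235,205:315]=1
dark=((im.max(2)<205)&(roi>0)).astype(np.uint8)
dark=cv2.morphologyEx(dark,cv2.MORPH_OPEN,np.ones((5,5),np.uint8))
cs=max(cv2.findContours(dark,0,2)[0],key=cv2.contourArea)
r=cv2.minAreaRect(cs);b=cv2.boxPoints(r)
print(r)
w=np.array([onz(c,p,.018) for p in b]);print(w.round(4),w.mean(0))
print([np.linalg.norm(w[i]-w[i-1]).round(4) for i in range(4)],[np.degrees(np.arctan2(*(w[i]-w[i-1])[1::-1])).round(2) for i in range(4)])
cr=cv2.resize(im[132:237,205:315],None,fx=5,fy=5,interpolation=2)
cv2.imwrite("pics/top1.png",cr[:,:,::-1])
c=camera("scene");cr=cv2.resize(c["color"][155:255,180:340],None,fx=5,fy=5,interpolation=2);cv2.imwrite("pics/scene1.png",cr[:,:,::-1])
E
```

```text
[152 158 152] [172 180 173] [239 235 224] [232 225 215]
((261.3468017578125, 184.7456512451172), (95.49191284179688, 74.35596466064453), 8.746162414550781)
[[ 0.4343  0.3061  0.018 ]
 [ 0.6578  0.269   0.018 ]
 [ 0.6088 -0.0178  0.018 ]
 [ 0.3861  0.0206  0.018 ]] [0.52175948 0.14449042 0.018     ]
[np.float64(0.2895), np.float64(0.2266), np.float64(0.2909), np.float64(0.226)] [np.float64(80.43), np.float64(-9.42), np.float64(-99.69), np.float64(170.21)]
```

View pics/top1.png

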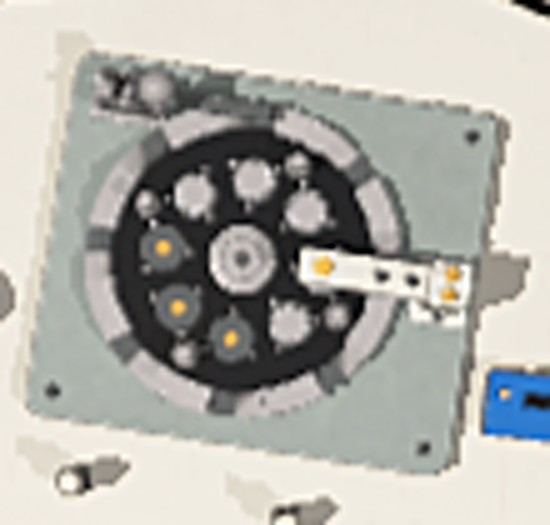

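View pics/scene1.png

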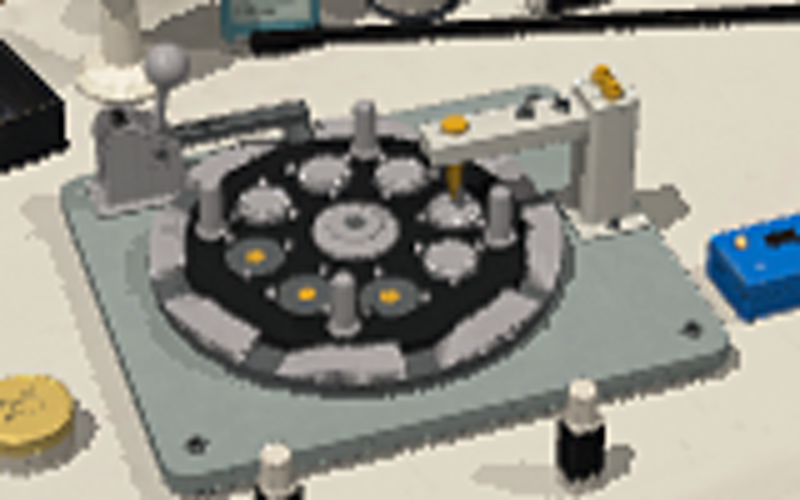

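The top crop shows plate corners near (82,52), (503,112), (450,470) and (28,408), the dial hub at (242,258), the ball at (155,87), and post tops at (149,203), (299,163), (337,315) and (186,352). The three near-left nests are empty. In the scene crop the ball is at (167,65) and the post tops are at (364,107), (500,192), (343,282) and (212,182).

```bash
python3 - <<'E'
from h import *
t=camera("top");s=camera("scene")
T=lambda x,y:((x+.5)/5-.5+205,(y+.5)/5-.5+132)
S=lambda x,y:((x+.5)/5-.5+180,(y+.5)/5-.5+155)
w=np.array([onz(t,T(*p),.018) for p in [(82,52),(503,112),(450,470),(28,408)]])
print(w.round(4),w.mean(0));e=w[0]+w[3]-w[1]-w[2];x=w[0]+w[1]-w[2]-w[3]
print(np.degrees(np.arctan2(-e[0],e[1])),np.degrees(np.arctan2(x[1],x[0])),[np.linalg.norm(w[i]-w[i-1]) for i in range(4)])
print("hub",onz(t,T(242,258),.04))
print("ball",meet(ray(t,T(155,87)),ray(s,S(167,65))), onz(t,T(155,87),.087),onz(s,S(167,65),.087))
P=[]
for a,b in [((186,352),(343,284)),((337,315),(500,194)),((299,163),(364,109)),((149,203),(212,184))]:
    p=onz(t,T(*a),.063);P.append(p);print("post",p.round(4),[v if np.isscalar(v) else v.round(4) for v in meet(ray(t,T(*a)),ray(s,S(*b)))])
P=np.array(P);c=P.mean(0);d=P-c;print(c,np.linalg.norm(d[:,:2],axis=1),np.degrees(np.arctan2(d[:,1],d[:,0])))
E
```

```text
[[0.6539 0.2654 0.018 ]
 [0.6131 0.0095 0.018 ]
 [0.396  0.0455 0.018 ]
 [0.4373 0.3009 0.018 ]] [0.52508488 0.15533285 0.018     ]
-9.121883052221248 -9.366886573849985 [np.float64(0.21945754897288747), np.float64(0.25913911423737596), np.float64(0.22005643822503868), np.float64(0.25866688860234066)]
hub [0.52512352 0.16939254 0.04      ]
ball (array([0.62145113, 0.21611543, 0.08668481]), np.float64(0.004008247050880322)) [0.62228119 0.21791587 0.087     ] [0.61987485 0.21459449 0.087     ]
post [0.4688 0.2029 0.063 ] [array([0.4684, 0.2022, 0.0576]), np.float64(0.002064052761664994)]
post [0.4892 0.1137 0.063 ] [array([0.4886, 0.1125, 0.0603]), np.float64(0.002735138838416038)]
post [0.5792 0.1347 0.063 ] [array([0.5791, 0.1338, 0.0594]), np.float64(0.001965453355534942)]
post [0.557  0.2235 0.063 ] [array([0.5568, 0.2229, 0.0617]), np.float64(0.0014103049896553655)]
[0.52353739 0.16870747 0.063     ] [0.06457132 0.06481386 0.0652534  0.06417971] [ 148.03503658 -121.98938046  -31.40523992   58.61652697]
```

move_arm:
  deltas:
    - {"hand":1,"dx":-0.528,"dy":-0.266,"wz":-0.159}
    - {"hand":1,"dx":-0.528,"dy":-0.266,"wz":-0.159}
    - {"hand":1,"dx":-0.528,"dy":-0.266,"wz":-0.159}
    - {"hand":1,"dx":-0.528,"dy":-0.266,"wz":-0.159}
    - {"hand":1,"dx":-0.528,"dy":-0.266,"wz":-0.159}
    - {"hand":1,"dx":-0.528,"dy":-0.266,"wz":-0.159}
    - {"hand":1,"dx":-0.528,"dy":-0.266,"wz":-0.159}
    - {"hand":1,"dx":-0.528,"dy":-0.266,"wz":-0.159}
    - {"hand":1,"dx":-0.528,"dy":-0.266,"wz":-0.159}
    - {"hand":1,"dx":-0.528,"dy":-0.266,"wz":-0.159}
    - {"hand":1,"dx":-0.528,"dy":-0.266,"wz":-0.159}
    - {"hand":1,"dx":-0.528,"dy":-0.266,"wz":-0.159}
  force: 10

```text
$.deltas[0]: bad value
```

move_arm:
  deltas:
    - {"hand":1,"dx":-0.528,"dy":-0.266,"dz":0,"wx":0,"wy":0,"wz":-0.159}
    - {"hand":1,"dx":-0.528,"dy":-0.266,"dz":0,"wx":0,"wy":0,"wz":-0.159}
    - {"hand":1,"dx":-0.528,"dy":-0.266,"dz":0,"wx":0,"wy":0,"wz":-0.159}
    - {"hand":1,"dx":-0.528,"dy":-0.266,"dz":0,"wx":0,"wy":0,"wz":-0.159}
    - {"hand":1,"dx":-0.528,"dy":-0.266,"dz":0,"wx":0,"wy":0,"wz":-0.159}
    - {"hand":1,"dx":-0.528,"dy":-0.266,"dz":0,"wx":0,"wy":0,"wz":-0.159}
    - {"hand":1,"dx":-0.528,"dy":-0.266,"dz":0,"wx":0,"wy":0,"wz":-0.159}
    - {"hand":1,"dx":-0.528,"dy":-0.266,"dz":0,"wx":0,"wy":0,"wz":-0.159}
    - {"hand":1,"dx":-0.528,"dy":-0.266,"dz":0,"wx":0,"wy":0,"wz":-0.159}
    - {"hand":1,"dx":-0.528,"dy":-0.266,"dz":0,"wx":0,"wy":0,"wz":-0.159}
    - {"hand":1,"dx":-0.528,"dy":-0.266,"dz":0,"wx":0,"wy":0,"wz":-0.159}
    - {"hand":1,"dx":-0.528,"dy":-0.266,"dz":0,"wx":0,"wy":0,"wz":-0.159}
  force: 10

```text
time: 1.3
eef_pos: [0.5505, 0.238, 0.2228]
eef_rot: [3.141, 0.0, 2.981]
contact_force: [1.1, 0.3, 0.5]
finger_gap: 0.0146
gripper_force: 0.0
```

move_arm:
  deltas:
    - {"hand":1,"dx":-0.037,"dy":-0.026,"dz":0,"wx":0,"wy":0,"wz":0}
    - {"hand":1,"dx":-0.073,"dy":-0.053,"dz":0.02,"wx":0,"wy":0,"wz":0}
    - {"hand":1,"dx":-0.073,"dy":-0.053,"dz":0.05,"wx":0,"wy":0,"wz":0}
    - {"hand":1,"dx":-0.073,"dy":-0.053,"dz":0.08,"wx":0,"wy":0,"wz":0}
    - {"hand":1,"dx":-0.073,"dy":-0.053,"dz":0.11,"wx":0,"wy":0,"wz":0}
    - {"hand":1,"dx":-0.073,"dy":-0.053,"dz":0.13,"wx":0,"wy":0,"wz":0}
    - {"hand":1,"dx":-0.073,"dy":-0.053,"dz":0.145,"wx":0,"wy":0,"wz":0}
    - {"hand":1,"dx":-0.073,"dy":-0.053,"dz":0.145,"wx":0,"wy":0,"wz":0}
    - {"hand":1,"dx":-0.073,"dy":-0.053,"dz":0.145,"wx":0,"wy":0,"wz":0}

```text
time: 2.05
eef_pos: [0.6126, 0.1756, 0.0772]
eef_rot: [-3.141, -0.001, 2.981]
contact_force: [-0.2, 0.6, 1.5]
finger_gap: 0.0004
gripper_force: 0.0
```

```bash
python3 - <<'E'
from h import *
print(state()["eef_pos"],state()["contact_force"])
c=camera("scene");cr=cv2.resize(c["color"][125:255,150:340],None,fx=4,fy=4,interpolation=2);cv2.imwrite("pics/scene2.png",cr[:,:,::-1])
E
```

```text
[0.61255382 0.17561363 0.07720569] [-0.16046134  0.57762029  1.49831679]
```

View pics/scene2.png

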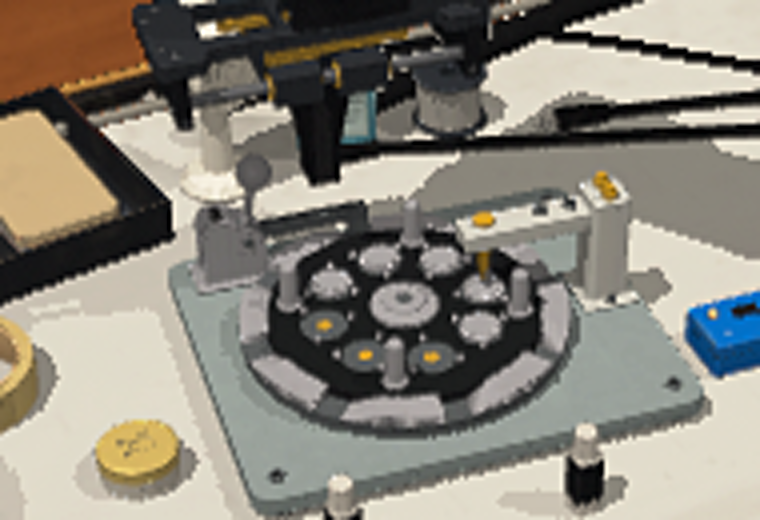

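The closed fingertips are at about (320,165), clear of the ball at (253,172). Now I'll push the ball toward +y.

move_arm:
  deltas:
    - {"hand":1,"dx":0,"dy":0.006,"dz":0,"wx":0,"wy":0,"wz":0}
    - {"hand":1,"dx":0,"dy":0.01,"dz":0,"wx":0,"wy":0,"wz":0}
    - {"hand":1,"dx":0,"dy":0.014,"dz":0,"wx":0,"wy":0,"wz":0}
    - {"hand":1,"dx":0,"dy":0.018,"dz":0,"wx":0,"wy":0,"wz":0}
    - {"hand":1,"dx":0,"dy":0.022,"dz":0,"wx":0,"wy":0,"wz":0}
    - {"hand":1,"dx":0,"dy":0.026,"dz":0,"wx":0,"wy":0,"wz":0}
    - {"hand":1,"dx":0,"dy":0.03,"dz":0,"wx":0,"wy":0,"wz":0}
    - {"hand":1,"dx":0,"dy":0.034,"dz":0,"wx":0,"wy":0,"wz":0}
    - {"hand":1,"dx":0,"dy":0.038,"dz":0,"wx":0,"wy":0,"wz":0}
    - {"hand":1,"dx":0,"dy":0.042,"dz":0,"wx":0,"wy":0,"wz":0}
    - {"hand":1,"dx":0,"dy":0.045,"dz":0,"wx":0,"wy":0,"wz":0}
    - {"hand":1,"dx":0,"dy":0.045,"dz":0,"wx":0,"wy":0,"wz":0}

```text
time: 3.1
eef_pos: [0.6201, 0.2212, 0.0775]
eef_rot: [3.141, -0.0, 2.982]
contact_force: [-0.8, -0.2, -0.9]
finger_gap: 0.0001
gripper_force: 0.0
```

```bash
python3 - <<'E'
from h import *
print(state()["eef_pos"],state()["contact_force"])
c=camera("scene");cr=cv2.resize(c["color"][125:255,150:340],None,fx=4,fy=4,interpolation=2);cv2.imwrite("pics/scene3.png",cr[:,:,::-1])
E
```

```text
[0.62005384 0.22115767 0.07750027] [-0.75808552 -0.16473078 -0.93908011]
```

View pics/scene3.png

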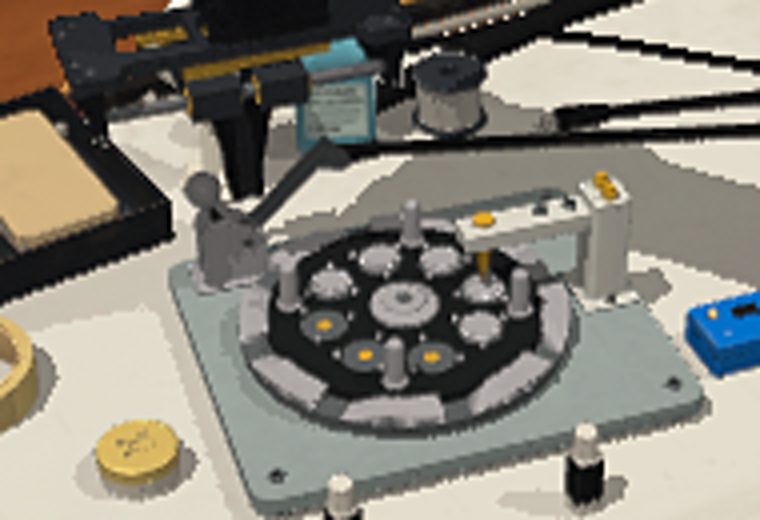

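The pawl lies back: ball at (200,188), nose bar raised. I'll lift straight up and go to the +y side of post 1.

move_arm:
  deltas:
    - {"hand":1,"dx":0,"dy":0,"dz":-0.03,"wx":0,"wy":0,"wz":0}
    - {"hand":1,"dx":0,"dy":0,"dz":-0.06,"wx":0,"wy":0,"wz":0}
    - {"hand":1,"dx":0.03,"dy":0,"dz":-0.06,"wx":0,"wy":0,"wz":0}
    - {"hand":1,"dx":0.07,"dy":-0.003,"dz":-0.06,"wx":0,"wy":0,"wz":0}
    - {"hand":1,"dx":0.11,"dy":-0.006,"dz":-0.06,"wx":0,"wy":0,"wz":0}
    - {"hand":1,"dx":0.149,"dy":-0.009,"dz":-0.06,"wx":0,"wy":0,"wz":0}
    - {"hand":1,"dx":0.149,"dy":-0.009,"dz":-0.06,"wx":0,"wy":0,"wz":0}
    - {"hand":1,"dx":0.149,"dy":-0.009,"dz":-0.03,"wx":0,"wy":0,"wz":0}
    - {"hand":1,"dx":0.149,"dy":-0.009,"dz":0,"wx":0,"wy":0,"wz":0}
    - {"hand":1,"dx":0.149,"dy":-0.009,"dz":0.018,"wx":0,"wy":0,"wz":0}
    - {"hand":1,"dx":0.149,"dy":-0.009,"dz":0.03,"wx":0,"wy":0,"wz":0}
    - {"hand":1,"dx":0.149,"dy":-0.009,"dz":0.03,"wx":0,"wy":0,"wz":0}

```text
time: 4.15
eef_pos: [0.4704, 0.2341, 0.0454]
eef_rot: [-3.139, -0.003, 2.98]
contact_force: [-1.0, -0.0, 0.3]
finger_gap: 0.0004
gripper_force: 0.0
```

```bash
python3 - <<'E'
from h import *
print(state()["eef_pos"],state()["contact_force"])
c=camera("scene");cr=cv2.resize(c["color"][125:255,150:340],None,fx=4,fy=4,interpolation=2);cv2.imwrite("pics/scene4.png",cr[:,:,::-1])
E
```

```text
[0.47037677 0.2340792  0.04537446] [-0.97878483 -0.035452    0.26207303]
```

View pics/scene4.png

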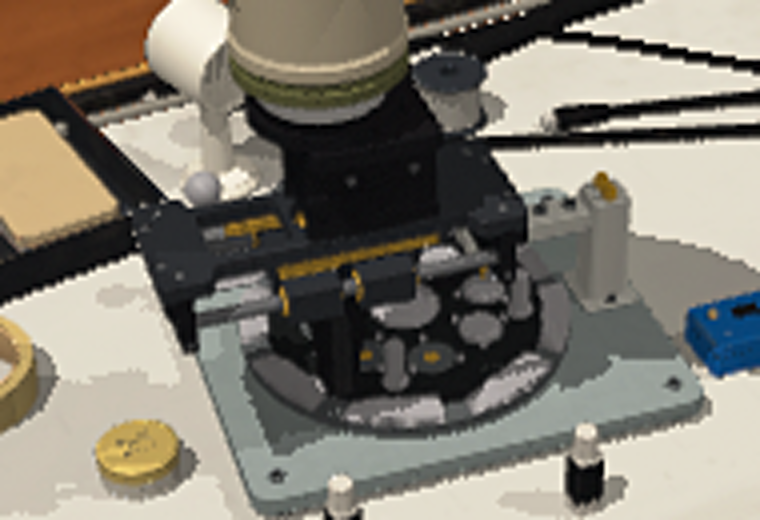

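The finger stands on the +y side of post 1, at about (335,350) against (395,365). I'll push −y, deliberately a little short.

move_arm:
  deltas:
    - {"hand":1,"dx":0,"dy":-0.006,"dz":0,"wx":0,"wy":0,"wz":0}
    - {"hand":1,"dx":0,"dy":-0.012,"dz":0,"wx":0,"wy":0,"wz":0}
    - {"hand":1,"dx":0,"dy":-0.017,"dz":0,"wx":0,"wy":0,"wz":0}
    - {"hand":1,"dx":0,"dy":-0.022,"dz":0,"wx":0,"wy":0,"wz":0}
    - {"hand":1,"dx":0,"dy":-0.027,"dz":0,"wx":0,"wy":0,"wz":0}
    - {"hand":1,"dx":0,"dy":-0.032,"dz":0,"wx":0,"wy":0,"wz":0}
    - {"hand":1,"dx":0,"dy":-0.037,"dz":0,"wx":0,"wy":0,"wz":0}
    - {"hand":1,"dx":0,"dy":-0.042,"dz":0,"wx":0,"wy":0,"wz":0}
    - {"hand":1,"dx":0,"dy":-0.047,"dz":0,"wx":0,"wy":0,"wz":0}
    - {"hand":1,"dx":0,"dy":-0.052,"dz":0,"wx":0,"wy":0,"wz":0}
    - {"hand":1,"dx":0,"dy":-0.056,"dz":0,"wx":0,"wy":0,"wz":0}
    - {"hand":1,"dx":0,"dy":-0.059,"dz":0,"wx":0,"wy":0,"wz":0}

```text
time: 5.2
eef_pos: [0.4624, 0.1762, 0.0476]
eef_rot: [3.141, 0.001, 2.98]
contact_force: [1.2, 1.1, -0.5]
finger_gap: 0.0003
gripper_force: 0.7
```

```bash
python3 - <<'E'
from h import *
print(state()["eef_pos"],state()["contact_force"])
c=camera("scene");cr=cv2.resize(c["color"][165:255,190:310],None,fx=6,fy=6,interpolation=2);cv2.imwrite("pics/scene5.png",cr[:,:,::-1])
def post(a):
    a=np.radians(a-9.2);u=proj(c,[.5237+.066*np.cos(a),.1686+.066*np.sin(a),.063]);return ((u-[190,165]+.5)*6-.5).round(0)
for d in(.65,.7,.75,.8): print(d,[post(b+np.degrees(d)) for b in(157.5,247.5,337.5)])
E
```

```text
[0.46240377 0.17620798 0.04762203] [ 1.22079851  1.07161138 -0.48028673]
0.65 [array([460., 251.]), array([504., 104.]), array([269.,  79.])]
0.7 [array([468., 248.]), array([499., 100.]), array([262.,  82.])]
0.75 [array([475., 244.]), array([493.,  96.]), array([255.,  85.])]
0.8 [array([481., 241.]), array([488.,  93.]), array([248.,  89.])]
```

View pics/scene5.png

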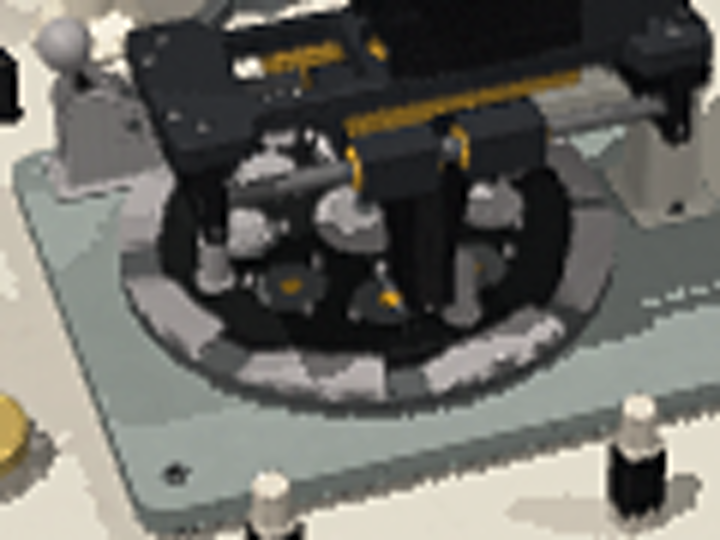

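Post 1's top is at about (468,248), so the dial is near 0.70. I'll push a few mm more, then retreat clear and measure it from the top.

move_arm:
  deltas:
    - {"hand":1,"dx":0,"dy":-0.002,"dz":0,"wx":0,"wy":0,"wz":0}
    - {"hand":1,"dx":0,"dy":-0.0045,"dz":0,"wx":0,"wy":0,"wz":0}
    - {"hand":1,"dx":0,"dy":-0.0045,"dz":0,"wx":0,"wy":0,"wz":0}
    - {"hand":1,"dx":0,"dy":-0.0045,"dz":0,"wx":0,"wy":0,"wz":0}
    - {"hand":1,"dx":0,"dy":0.01,"dz":0,"wx":0,"wy":0,"wz":0}
    - {"hand":1,"dx":0,"dy":0.02,"dz":-0.02,"wx":0,"wy":0,"wz":0}
    - {"hand":1,"dx":0,"dy":0.025,"dz":-0.06,"wx":0,"wy":0,"wz":0}
    - {"hand":1,"dx":0,"dy":0.06,"dz":-0.08,"wx":0,"wy":0,"wz":0}
    - {"hand":1,"dx":0,"dy":0.1,"dz":-0.08,"wx":0,"wy":0,"wz":0}
    - {"hand":1,"dx":0,"dy":0.14,"dz":-0.08,"wx":0,"wy":0,"wz":0}
    - {"hand":1,"dx":0,"dy":0.18,"dz":-0.08,"wx":0,"wy":0,"wz":0}
    - {"hand":1,"dx":0,"dy":0.22,"dz":-0.08,"wx":0,"wy":0,"wz":0}

```text
time: 6.25
eef_pos: [0.4969, 0.3972, 0.1275]
eef_rot: [3.141, -0.0, 2.981]
contact_force: [0.3, 0.8, -1.1]
finger_gap: 0.0002
gripper_force: 0.0
```

```bash
cat > m.py <<'E'
from h import *
# angle of dial's notch pattern vs start, from the rim grey levels around the dial (top view)
def prof(im,c,z=.035,rad=.088):
    g=cv2.cvtColor(im,cv2.COLOR_RGB2GRAY).astype(np.float32);a=np.radians(np.arange(0,360,.25))
    P=np.array([proj(c,[.5237+rad*np.cos(t),.1686+rad*np.sin(t),z]) for t in a],np.float32)
    return cv2.remap(g,P[:,0].reshape(-1,1),P[:,1].reshape(-1,1),1).ravel()
def notches(im,c):
    from scipy.ndimage import gaussian_filter1d
    p=gaussian_filter1d(np.mean([prof(im,c,rad=r) for r in(.083,.087,.091)],0),8,mode="wrap")
    # phase of 8-per-turn pattern per sector minimum
    out=[]
    for k in range(8):
        lo=int((k*45+13.3-22.5)*4) ; idx=(np.arange(lo,lo+180))%1440; out.append(idx[np.argmin(p[idx])]/4)
    return np.array(out)
E
python3 - <<'E'
from m import *
print(state()["eef_pos"],state()["contact_force"])
c=camera("top");im=c["color"];i0=cv2.imread("pics/top0.png")[:,:,::-1].copy()
print(notches(i0,c));print(notches(im,c))
cr=cv2.resize(im[132:237,205:315],None,fx=5,fy=5,interpolation=2)
cv2.imwrite("pics/top6.png",cr[:,:,::-1])
E
```

```text
[0.49685012 0.39717959 0.12754611] [ 0.34813811  0.81746532 -1.05723651]
[355.5   36.    80.75 169.75 170.75 215.75 305.5  350.  ]
[351.    75.5  119.75 164.   210.75 215.75 300.5  346.75]
```

View pics/top6.png

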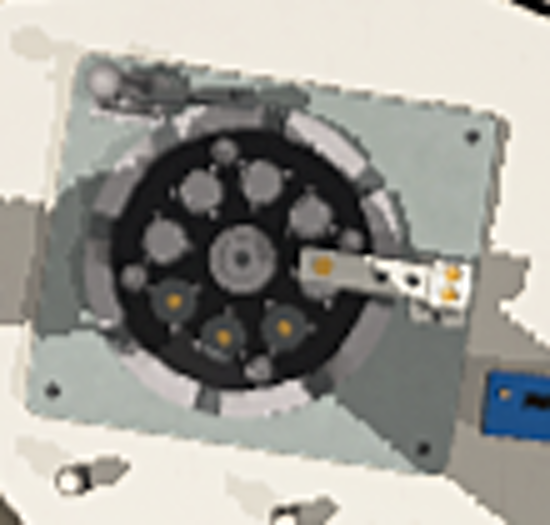

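The pawl is still back (ball at (103,82)). The post tops are now at (225,150), (134,274), (258,367) and (351,240). I'll work out the angle from those.

```bash
python3 - <<'E'
from m import *
c=camera("top");T=lambda p:((p[0]+.5)/5-.5+205,(p[1]+.5)/5-.5+132)
a0=[(186,352),(337,315),(299,163),(149,203)];a1=[(258,367),(351,240),(225,150),(134,274)]
O=np.array([.5237,.1686])
for A in(a0,a1):
    P=np.array([onz(c,T(p),.063)[:2] for p in A]);d=P-P.mean(0);print(P.mean(0),np.linalg.norm(d,axis=1).round(4),np.degrees(np.arctan2(d[:,1],d[:,0])))
# intensity-free refinement: hough-free notch edges by correlating high-passed profile on each side
from scipy.ndimage import gaussian_filter1d as g
i0=cv2.imread("pics/top0.png")[:,:,::-1].copy()
p0,p1=[np.mean([prof(i,c,rad=r) for r in(.083,.087,.091)],0) for i in(i0,c["color"])]
h=lambda p:g(p,3,mode="wrap")-g(p,50,mode="wrap")
h0,h1=h(p0),h(p1)
m=np.arange(1440)/4;
for lo,hi in((100,135),(135,180),(180,225),(290,320),(320,359)):
    w=(m>lo)&(m<hi);s=[np.corrcoef(h1[w],np.roll(h0,k)[w])[0,1] for k in range(-60,61)];print(lo,hi,(np.argmax(s)-60)/4,max(s))
E
```

```text
[0.52353739 0.16870747] [0.0646 0.0648 0.0653 0.0642] [ 148.03503658 -121.98938046  -31.40523992   58.61652697]
[0.52383909 0.16914501] [0.0651 0.065  0.0644 0.0643] [-172.51426591  -81.65702126    8.10999825   97.74042528]
100 135 -4.5 0.9322834055933682
135 180 -5.75 0.970137532238451
180 225 -6.5 0.938934405574428
290 320 -5.0 0.9936720709724297
320 359 -4.25 0.902837837604344
```

By both measures the dial stands at about 0.69 rad, so it needs about 5.75 mm more. I'll return to the contact point and push that much.

move_arm:
  deltas:
    - {"hand":1,"dx":0,"dy":-0.04,"dz":0,"wx":0,"wy":0,"wz":0}
    - {"hand":1,"dx":0,"dy":-0.08,"dz":0,"wx":0,"wy":0,"wz":0}
    - {"hand":1,"dx":0,"dy":-0.12,"dz":0,"wx":0,"wy":0,"wz":0}
    - {"hand":1,"dx":0,"dy":-0.16,"dz":0,"wx":0,"wy":0,"wz":0}
    - {"hand":1,"dx":0,"dy":-0.19,"dz":0.02,"wx":0,"wy":0,"wz":0}
    - {"hand":1,"dx":0,"dy":-0.195,"dz":0.05,"wx":0,"wy":0,"wz":0}
    - {"hand":1,"dx":0,"dy":-0.2,"dz":0.08,"wx":0,"wy":0,"wz":0}
    - {"hand":1,"dx":0,"dy":-0.21,"dz":0.08,"wx":0,"wy":0,"wz":0}
    - {"hand":1,"dx":0,"dy":-0.22,"dz":0.08,"wx":0,"wy":0,"wz":0}
    - {"hand":1,"dx":0,"dy":-0.2245,"dz":0.08,"wx":0,"wy":0,"wz":0}
    - {"hand":1,"dx":0,"dy":-0.2245,"dz":0.08,"wx":0,"wy":0,"wz":0}
    - {"hand":1,"dx":0,"dy":-0.2245,"dz":0.08,"wx":0,"wy":0,"wz":0}

```text
time: 7.35
eef_pos: [0.4625, 0.1731, 0.0492]
eef_rot: [3.14, 0.002, 2.981]
contact_force: [0.9, 0.3, 0.2]
finger_gap: 0.0002
gripper_force: 0.0
```

move_arm:
  deltas:
    - {"hand":1,"dx":0,"dy":-0.003,"dz":0,"wx":0,"wy":0,"wz":0}
    - {"hand":1,"dx":0,"dy":-0.0057,"dz":0,"wx":0,"wy":0,"wz":0}
    - {"hand":1,"dx":0,"dy":-0.0057,"dz":0,"wx":0,"wy":0,"wz":0}
    - {"hand":1,"dx":0,"dy":-0.0057,"dz":0,"wx":0,"wy":0,"wz":0}

```text
time: 7.68
eef_pos: [0.4606, 0.1669, 0.0477]
eef_rot: [3.141, 0.0, 2.981]
contact_force: [-0.6, -0.2, -0.6]
finger_gap: 0.0006
gripper_force: 0.0
```

move_arm:
  deltas:
    - {"hand":1,"dx":0,"dy":0.01,"dz":0,"wx":0,"wy":0,"wz":0}
    - {"hand":1,"dx":0,"dy":0.02,"dz":-0.02,"wx":0,"wy":0,"wz":0}
    - {"hand":1,"dx":0,"dy":0.025,"dz":-0.06,"wx":0,"wy":0,"wz":0}
    - {"hand":1,"dx":0,"dy":0.06,"dz":-0.08,"wx":0,"wy":0,"wz":0}
    - {"hand":1,"dx":0,"dy":0.1,"dz":-0.08,"wx":0,"wy":0,"wz":0}
    - {"hand":1,"dx":0,"dy":0.14,"dz":-0.08,"wx":0,"wy":0,"wz":0}
    - {"hand":1,"dx":0,"dy":0.18,"dz":-0.08,"wx":0,"wy":0,"wz":0}
    - {"hand":1,"dx":0,"dy":0.22,"dz":-0.08,"wx":0,"wy":0,"wz":0}
    - {"hand":1,"dx":0,"dy":0.22,"dz":-0.08,"wx":0,"wy":0,"wz":0}

```text
time: 8.43
eef_pos: [0.4928, 0.3936, 0.1263]
eef_rot: [3.139, -0.002, 2.99]
contact_force: [-1.6, 1.1, -1.1]
finger_gap: 0.0003
gripper_force: 0.0
```

```bash
python3 - <<'E'
from m import *
print(state()["eef_pos"])
c=camera("top")
from scipy.ndimage import gaussian_filter1d as g
i0=cv2.imread("pics/top0.png")[:,:,::-1].copy()
p0,p1=[np.mean([prof(i,c,rad=r) for r in(.083,.087,.091)],0) for i in(i0,c["color"])]
h=lambda p:g(p,3,mode="wrap")-g(p,50,mode="wrap")
h0,h1=h(p0),h(p1)
m=np.arange(1440)/4;
for lo,hi in((100,135),(135,180),(180,225),(290,320),(320,359)):
    w=(m>lo)&(m<hi);s=[np.corrcoef(h1[w],np.roll(h0,k)[w])[0,1] for k in range(-60,61)];print(lo,hi,(np.argmax(s)-60)/4,max(s))
cr=cv2.resize(c["color"][132:237,205:315],None,fx=5,fy=5,interpolation=2)
cv2.imwrite("pics/top7.png",cr[:,:,::-1])
E
```

```text
[0.49282254 0.39359511 0.1263045 ]
100 135 -0.25 0.9751555926589826
135 180 -0.75 0.9755502325256598
180 225 -1.25 0.9261253669488502
290 320 -0.25 0.9741930903801927
320 359 0.0 0.9221349863614459
```

View pics/top7.png

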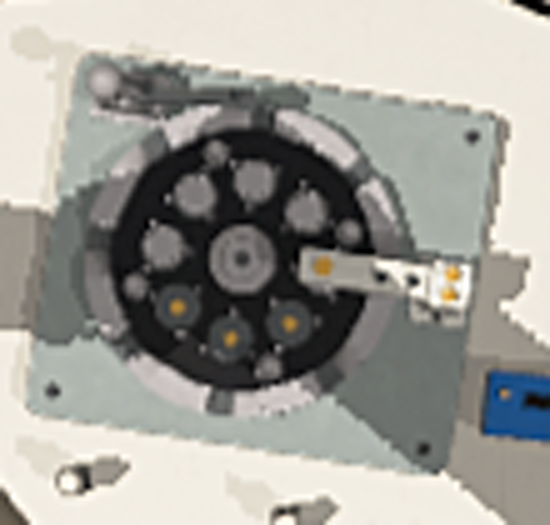

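The dial is within about 0.5° of the station, and the cells are in their nests. I'll move to the +y side of the ball.

move_arm:
  deltas:
    - {"hand":1,"dx":-0.04,"dy":0,"dz":0,"wx":0,"wy":0,"wz":0}
    - {"hand":1,"dx":-0.08,"dy":0,"dz":0,"wx":0,"wy":0,"wz":0}
    - {"hand":1,"dx":-0.12,"dy":0,"dz":0,"wx":0,"wy":0,"wz":0}
    - {"hand":1,"dx":-0.152,"dy":-0.02,"dz":0,"wx":0,"wy":0,"wz":0}
    - {"hand":1,"dx":-0.152,"dy":-0.05,"dz":0.02,"wx":0,"wy":0,"wz":0}
    - {"hand":1,"dx":-0.152,"dy":-0.075,"dz":0.04,"wx":0,"wy":0,"wz":0}
    - {"hand":1,"dx":-0.152,"dy":-0.087,"dz":0.046,"wx":0,"wy":0,"wz":0}
    - {"hand":1,"dx":-0.152,"dy":-0.087,"dz":0.046,"wx":0,"wy":0,"wz":0}
    - {"hand":1,"dx":-0.152,"dy":-0.087,"dz":0.046,"wx":0,"wy":0,"wz":0}

```text
time: 9.23
eef_pos: [0.6318, 0.2732, 0.0815]
eef_rot: [-3.141, -0.001, 2.979]
contact_force: [-0.6, 0.6, 0.6]
finger_gap: 0.0004
gripper_force: 0.0
```

move_arm:
  deltas:
    - {"hand":1,"dx":0,"dy":-0.005,"dz":0,"wx":0,"wy":0,"wz":0}
    - {"hand":1,"dx":0,"dy":-0.009,"dz":0,"wx":0,"wy":0,"wz":0}
    - {"hand":1,"dx":0,"dy":-0.013,"dz":0,"wx":0,"wy":0,"wz":0}
    - {"hand":1,"dx":0,"dy":-0.017,"dz":0,"wx":0,"wy":0,"wz":0}
    - {"hand":1,"dx":0,"dy":-0.021,"dz":0,"wx":0,"wy":0,"wz":0}
    - {"hand":1,"dx":0,"dy":-0.025,"dz":0,"wx":0,"wy":0,"wz":0}
    - {"hand":1,"dx":0,"dy":-0.028,"dz":0,"wx":0,"wy":0,"wz":0}
    - {"hand":1,"dx":0,"dy":-0.028,"dz":0,"wx":0,"wy":0,"wz":0}
    - {"hand":1,"dx":0,"dy":-0.01,"dz":0,"wx":0,"wy":0,"wz":0}
    - {"hand":1,"dx":0,"dy":0.01,"dz":0,"wx":0,"wy":0,"wz":0}
    - {"hand":1,"dx":0,"dy":0.03,"dz":0,"wx":0,"wy":0,"wz":0}
    - {"hand":1,"dx":0,"dy":0.07,"dz":0,"wx":0,"wy":0,"wz":0}

```text
time: 10.23
eef_pos: [0.6446, 0.3392, 0.082]
eef_rot: [-3.139, 0.001, 2.976]
contact_force: [1.5, -1.3, 0.9]
finger_gap: 0.0005
gripper_force: 0.0
```

```bash
python3 - <<'E'
from m import *
print(state()["eef_pos"],state()["contact_force"])
t=camera("top");c=camera("scene")
i0=cv2.imread("pics/scene0.png");i1=c["color"][:,:,::-1]
f=lambda i:cv2.resize(i[155:215,185:255],None,fx=5,fy=5,interpolation=2)
k=lambda i:cv2.resize(i[138:178,222:275],None,fx=6.6,fy=6.6,interpolation=2)
j=lambda a,b:np.hstack([a,b])
A=j(f(i0),f(i1));B=j(k(cv2.imread("pics/top0.png")),k(t["color"][:,:,::-1]));B=B[:,:A.shape[1]];B=cv2.copyMakeBorder(B,0,0,0,A.shape[1]-B.shape[1],0)
v=np.vstack([A,B]);print(v.shape);cv2.imwrite("pics/cmp8.png",v)
E
```

```text
[0.64455834 0.33920408 0.08202249] [ 1.45975162 -1.26173159  0.90896558]
(564, 700, 3)
```

View pics/cmp8.png

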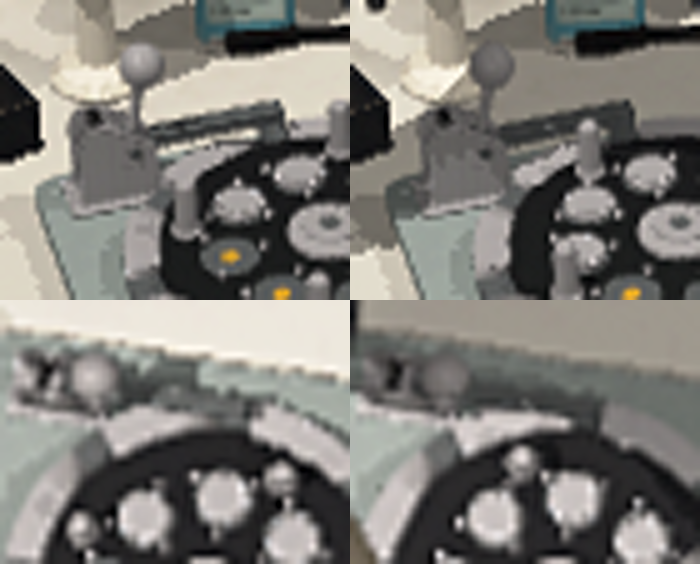

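The pawl looks seated. The ball is at (142,66) in the scene crop, against (141,66) at the start, and sitting on a tooth would show about 9 px of shift. The fingers are clear of everything.

```bash
python3 -c "
from cell import *
print(finish_job())"
```

```text
the job is handed in; nothing more can be done
None
```

I handed the job in, without a verdict shown: the dial is back one station (within about 0.5° by camera, taken before the pawl dropped), the pawl looks fully seated, and the visible cells are in their nests; cell 1, hidden under the probe arm, was not seen directly.

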